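# Hang the graduated gauge on its stud, scale outward

## Task

Take the graduated metal gauge plate out of its wooden block and hang it by its keyhole on the headed stud of the gauge stand, with the graduated face outward, away from the board, and the stud fully home in the narrow end of the keyhole so that it hangs straight. The stud's height is set by hand and is not measured, so feel for it gently, without forcing the plate against the stand (stay well below 20 N), then let go and leave the other things on the bench where they are.

Things in the scene. Friction and masses are not known exactly. Their poses are not given: they have to be found in the camera images.
- gauge: Loose aluminium plate with a steel foot, 56 wide (y), 155 high (z), 9 thick (x), 0.15 kg, upright in the block. Origin: middle of its lower edge, mid thickness; z up. Dark graduations on its -x face only. Pinch across its thickness on the 36 wide top tab, fingertips at most 36 mm below the top (to clear the stand's board), 40 N or more: pushed low down it pivots in a weak grip.
- gauge_face (a point): Point on the graduated face, on the centre line, 92 mm above the lower edge, 4.5 mm to -x of the mid plane.
- gauge_keyhole (a point): Where the stud's head passes the through keyhole: centre line, 48.5 mm above the lower edge, mid thickness; about 1.5 mm of room up and down, 3 mm sideways. The wide part is 24 wide from 39.5 to 49.5 mm above the lower edge and tapers to 11 wide at 56 mm. The plate is solid below 39.5 mm.
- gauge_slot_end (a point): Closed square end of the keyhole's narrow slot: 84 mm above the lower edge, mid thickness. The slot is 11 wide from 56 to 84 mm. Hung home, the stud's neck bears here, its centre 80 mm above the plate's lower edge. Solid above.
- stand: Wooden stand fixed to the bench. Origin: on the bench top below the middle of the front face of its upright board; -x points outward from the board, z up. Board x = 0 to 14, 90 wide, top at z = 146. Base 130 wide, x = -40 to 60, 14 high.
- stand_slot (a point): Middle (z = 124) of the slot in the board's front face where a steel stud sticks out along -x at y = 0: neck 8 dia. to x = -13, flat round head 16 dia. from x = -13 to -18. It is clamped with its centre anywhere from z = 112 to 136, rigid, height not reported. Plate mid plane: x = -4.5 on the board, -8.5 behind the head, -22.5 when the plate butts on the head's front.
- block: Light wooden storage block fixed to the bench, turned any way, 60 x 100 x 38 high, with a slot 11 wide (x), 60 long (y), 30 deep in which the gauge stands; origin: middle of its underside.
- sanding_block: Loose bystander: cork-coloured sanding block 46 x 90 x 27 mm; origin under its centre.
- finger_plane: Loose bystander: small brass plane 29 x 60 x 31 mm; origin under its centre.
- spool_clamp: Loose bystander: turned wooden spool clamp standing upright, 35 mm diameter, 68 mm high; origin under its centre.
- pin_tin: Loose bystander: low open round tin 65 mm diameter, 28 mm high; origin under its centre.
Mind the look-alikes: they are no part of the job. Leave any turquoise look-alike of the block alone.

How it is judged:
By the outcome, as a careful person would: the job done as asked, in the order asked, and still so for the second after the job is handed in, with the robot touching nothing.
It also fails if it takes over 54 s, if anything falls off the work surface, if the arm or the gripper's body presses on something with over 40 N, if the wrist force passes 120 N, or if a joint passes its speed limit or range.

## Robot

A 7-joint arm with a two-finger parallel gripper is mounted at the origin on a cart in front of the work surface, level with it; the furniture and walls round the work are solid. World frame = base frame: x ahead of the robot, y to its left, z up, the work surface at z = 0. Lengths are in m, angles in rad, forces in N, time in s.
With the tool pointing down it reaches from about 0.4 to 0.875 m from the base axis. Payload 6.5 kg.
Tool frame: the origin (TCP) lies at the very end of the fingers, on their centre line; the grasp point (between the pads) lies 19 mm behind it; z points along the fingers, y is the line along which they close (so a half turn about z gives the same grasp; the last joint's range is limited). The gripper opens to 88 mm and grips with 3 to 60 N. Pads are 18 mm wide; open, the fingers measure 123 mm over their backs; the gripper's body (75 mm by 187 mm) begins 45 mm behind the grasp point.
Start: joints at [-1.234, 0.536, -0.004, 1.538, 0.003, 1.067, -0.071], TCP at [0.255, 0.598, 0.239] pointing down, gripper open.
Joint ranges: [-2.7, 2.7], [-0.37, 2.16], [-1.27, 1.26], [0.24, 2.4], [-1.31, 4.45], [0.19, 1.91], [-2.76, 2.76]. Speed limits (rad/s): [2.39, 2.39, 3.14, 3.14, 3.14, 3.14, 3.14].

## Interface

Orientations are given as [roll, pitch, yaw] about the fixed x, y, z axes, in that order (R = Rz(yaw) Ry(pitch) Rx(roll)).
In Python, from station import manip, optics gives the robot as it stands. The module is installed in compiled form; this text tells all that it offers.
- The arm moves only by the tool carry_out, never from a script. Its argument "moves" is a list of rows, each an object with "linear": the shift along the world's x, y, z as a fraction of full scale, a list of three; "twist": the turn about the world's z as a fraction of full scale; "grip": the closure, from 0 (fully open) to 1 (shut). A call has 1 to 5 rows; each row is the pose to reach, as a shift and turn from the pose commanded when the call began, turning the shorter way round; what a row does not reach only later rows make up. Full scale, the value 1, is 200 mm for a shift and 360 degrees for a turn. A row lasts 1/10 s, in which the tool goes at most 50 mm and 8.59 degrees, less where a joint would pass 70% of its speed; a pose out of reach is approached as far as the arm can. A call with a number of a shift or a turn outside -1 to 1 is refused whole. A call with a gripper value outside its range is refused whole. The fingers move at their own pace and stop on an object; the grip force is fixed at half the most. Time passes only in rows, so rows that repeat a pose let the fingers close. It gives the time, the measured TCP pose, the force, the opening and the grip force at its end, in the units of the state.
- manip.sense(): the state, without advancing time (a new reading comes with each control period).
- optics.read_camera(name): name is "side" or "top" or "wrist"; returns a dict with "img" (400x640x3 uint8, red, green, blue), "depth" (400x640 float32, m along the optical axis (not along the pixel's ray), 0 where there is no reading), "K" (3x3 intrinsics, pixels), "xyz" and "attitude" of the camera in the world; the wrist camera has in their place "tool_from_camera" (4x4, takes a point from camera to tool coordinates, whose origin is the TCP and whose axes are the flange's). Camera axes: x right, y up, looking along -z (the intrinsics and any distortion apply to the point x, -y, -z); pixel columns grow to the right and rows downward; lengths in m; the calibration is good to about 2 mm. The wrist camera is an equidistant fisheye: a pixel r from the principal point sees the ray r / f radians off the axis. A picture is of the moment at which its call begins: read the wrist's pose just before it.
- manip.sign_off(): hands the job in; it is judged then, once.
The state is a dict: "time_s": time; "joint_pos": joint angles; "qvel": joint speeds; "effort": joint torques, N m; "tcp_pos": TCP position; "tcp_rot": TCP orientation; "ft_force": force on the tool from outside, world axes, zero at the start; "moment": the same for the moment, N m; "finger_gap": finger opening in m; "gripper_force": force on a finger pad.
Only numpy, scipy, OpenCV 4.12 (cv2) and the standard library are available. Lean on these libraries where they do the work, as an engineer would, in place of code of your own. Each camera call takes 0.05 s, during which the arm holds its last target. There are 200 camera calls.

## Working session

There is one attempt and no reset: what is moved stays moved. The work goes in short steps, Python scripts to look and compute and a tool call to move; the robot and the scene stay as the last step left them, time stands still between calls to the robot, and variables do not carry over. Pictures are saved under pics/ and viewed, at most 10 in all, crops included, and the job is handed in when it is done.

Besides the shell and the picture viewer there is one more tool, called after ">>>" in YAML: its name, and indented under it one key for each argument. carry_out: Moves the arm, as the interface text tells. Its arguments: {"type":"object","properties":{"moves":{"type":"array","items":{"type":"object","properties":{"linear":{"type":"array","items":{"type":"number","minimum":-1,"maximum":1}},"twist":{"type":"number","minimum":-1,"maximum":1},"grip":{"type":"number"}}}}},"required":["moves"]}

```bash
mkdir -p pics; cat > h.py <<'E'
import numpy as np, cv2
from station import manip, optics
from scipy.spatial.transform import Rotation as R
def pts(c):
    K=c["K"];d=c["depth"];v,u=np.mgrid[0:400,0:640]
    p=np.stack([(u-K[0,2])/K[0,0]*d,-(v-K[1,2])/K[1,1]*d,-d],-1)
    a=np.array(c["attitude"]); Rm=a if a.shape==(3,3) else R.from_euler('xyz',a).as_matrix()
    return p@Rm.T+np.array(c["xyz"])
def save(n,im): cv2.imwrite("pics/"+n+".png",im[...,::-1])
E
python3 - <<'E'
from h import *
print(manip.sense())
a=[]
for n in("top","side"):
    c=optics.read_camera(n); print(n,c["K"].tolist(),c["xyz"],c["attitude"],[k for k in c]); np.savez(n+"0.npz",**{k:c[k] for k in("img","depth","K","xyz","attitude")}); save(n+"0",c["img"])
E
```

```text
{'time_s': 0.0, 'joint_pos': array([-1.23418487,  0.53717135, -0.0044469 ,  1.53884382,  0.00257916,
        1.06730075, -0.07125727]), 'qvel': array([-1.66554465e-03, -1.32639456e-03, -2.99082103e-04,  1.14367033e-03,
        2.98815522e-05,  2.32674494e-04, -9.76506587e-05]), 'effort': array([ 3.95760924e-05, -5.70985794e+01,  9.90911387e-01, -2.51595372e+01,
       -5.61896875e-02,  1.81048305e-02,  1.55340431e-04]), 'tcp_pos': array([0.25457158, 0.59741586, 0.23784706]), 'tcp_rot': array([-3.13987821e+00,  1.03766993e-04,  2.73879293e+00]), 'ft_force': array([-0.7116752 ,  0.10402894, -0.03511073]), 'moment': array([0.01323925, 0.05261663, 0.01024827]), 'gripper_force': 0.0, 'finger_gap': 0.08822616019141105}
top [[379.3669897173154, 0.0, 314.2207490832201], [0.0, 379.3669897173154, 200.27392524161198], [0.0, 0.0, 1.0]] [0.32828959 0.04794434 1.25303563] [ 0.19772025 -0.01864706 -1.57871711] ['img', 'depth', 'K', 'xyz', 'attitude']
side [[476.9660679367915, 0.0, 321.7164530745134], [0.0, 476.9660679367915, 196.48105999798005], [0.0, 0.0, 1.0]] [0.64754213 1.1660593  0.55717175] [ 1.18908234 -0.02601641  3.0750324 ] ['img', 'depth', 'K', 'xyz', 'attitude']
```

View pics/top0.png

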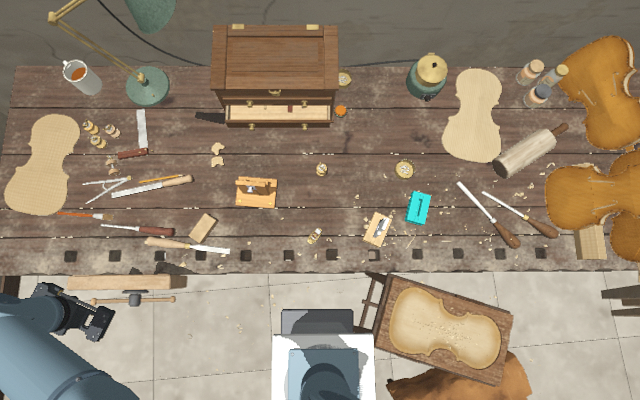

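View pics/side0.png

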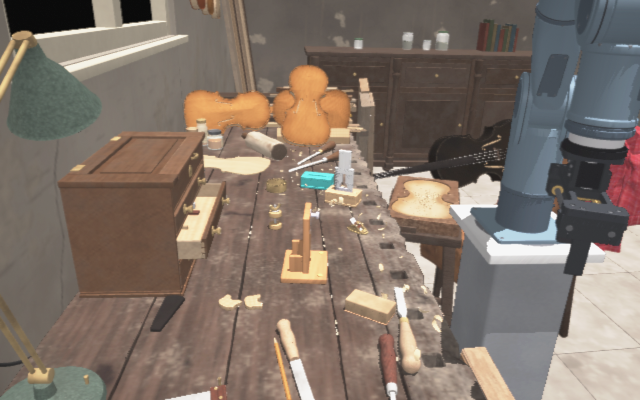

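Top view: the gauge is in the light wooden block at about (378,229), the turquoise look-alike (empty) is at (418,207), and the stand is at (257,191). Side view: gauge at (345,170), block at (345,195), turquoise block at (317,180), stand at (306,250). I choose the wooden block at (378,229). Next I check it in a close crop and measure.

```bash
python3 - <<'E'
from h import *
T={k:v for k,v in np.load("top0.npz").items()};S={k:v for k,v in np.load("side0.npz").items()}
def cr(im,x0,y0,w,h,s): return cv2.resize(im[y0:y0+h,x0:x0+w],(w*s,h*s),interpolation=cv2.INTER_CUBIC)
a=np.hstack([cr(T["img"],353,200,50,50,8),cr(T["img"],232,165,50,50,8)])
b=np.hstack([cr(S["img"],315,140,50,70,8)[:,:400],cr(S["img"],275,200,60,90,6)[:560-20,:]] ) if 0 else None
save("crop1",a)
for n,c,boxes in(("top",T,{"gauge":(360,208,396,248),"stand":(234,172,282,212)}),("side",S,{"gauge":(322,145,368,212),"stand":(276,200,334,290)})):
    P=pts(c)
    print(n,"bench z",np.median(P[...,2][215:225,440:460]) if n=="top" else P[330,250])
    for k,(x0,y0,x1,y1) in boxes.items():
        Q=P[y0:y1,x0:x1].reshape(-1,3)
        for lo,hi in((.009,.019),(.03,.045),(.045,.10),(.10,.14),(.14,.152),(.152,.2)):
            q=Q[(Q[:,2]>lo)&(Q[:,2]<hi)]
            if len(q)>8:
                r=cv2.minAreaRect((q[:,:2]*1000).astype(np.float32)); print(k,lo,hi,len(q),"z",np.round(np.percentile(q[:,2],[5,50,95])*1000),"rect",np.round(r[0]),np.round(r[1]),round(r[2],1))
E
```

```text
top bench z -0.0006679658395379873
gauge 0.009 0.019 42 z [10. 14. 18.] rect [ 483. -188.] [101. 131.] 83.3
gauge 0.03 0.045 437 z [33. 37. 41.] rect [ 477. -179.] [ 63. 100.] 65.0
gauge 0.045 0.1 46 z [46. 70. 95.] rect [ 477. -178.] [ 8. 56.] 70.5
gauge 0.1 0.14 40 z [102. 110. 136.] rect [ 477. -179.] [ 9. 55.] 68.1
gauge 0.14 0.152 10 z [144. 149. 151.] rect [ 476. -176.] [ 6. 34.] 76.4
gauge 0.152 0.2 44 z [157. 162. 166.] rect [ 476. -180.] [ 9. 36.] 64.2
stand 0.009 0.019 686 z [10. 13. 17.] rect [606. 217.] [130. 100.] 85.2
stand 0.03 0.045 28 z [32. 37. 45.] rect [599. 212.] [33. 90.] 17.7
stand 0.045 0.1 112 z [49. 67. 97.] rect [617. 215.] [89. 43.] 85.2
stand 0.1 0.14 104 z [103. 126. 140.] rect [594. 217.] [90. 31.] 83.6
stand 0.14 0.152 140 z [141. 145. 148.] rect [595. 217.] [87. 31.] 84.9
side bench z [ 0.71672826  0.43636943 -0.00140272]
gauge 0.009 0.019 238 z [ 9. 14. 18.] rect [ 491. -441.] [112. 628.] 2.6
gauge 0.03 0.045 371 z [31. 37. 42.] rect [ 480. -381.] [501. 113.] 90.0
gauge 0.045 0.1 277 z [47. 75. 98.] rect [ 480. -177.] [21. 59.] 61.8
gauge 0.1 0.14 179 z [102. 117. 138.] rect [ 480. -176.] [18. 56.] 74.0
gauge 0.14 0.152 47 z [141. 146. 152.] rect [ 481. -174.] [11. 34.] 71.3
gauge 0.152 0.2 48 z [153. 158. 163.] rect [ 480. -177.] [13. 35.] 69.5
stand 0.009 0.019 969 z [11. 13. 16.] rect [612.  55.] [463. 148.] 83.0
stand 0.03 0.045 214 z [31. 38. 44.] rect [637. 133.] [ 49. 272.] 7.9
stand 0.045 0.1 327 z [46. 55. 94.] rect [632. 130.] [ 60. 280.] 7.9
stand 0.1 0.14 170 z [103. 126. 139.] rect [601. 241.] [56. 19.] 57.8
stand 0.14 0.152 124 z [142. 145. 146.] rect [598. 223.] [88. 31.] 85.5
```

View pics/crop1.png

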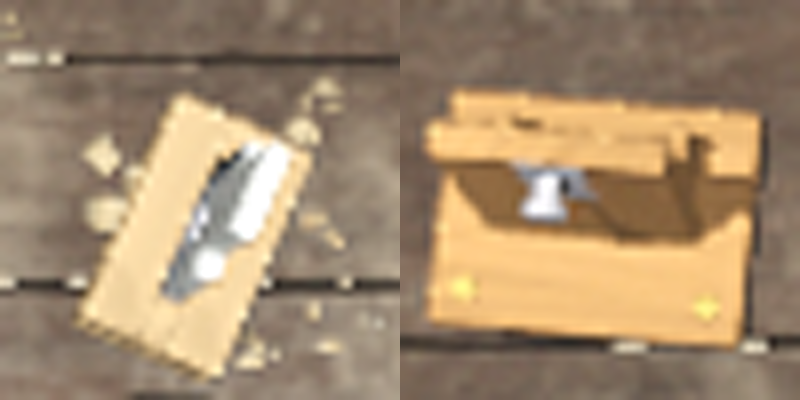

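The crop confirms the metal plate with its tab in the wooden block at (378,229). The stand shows the bright stud pointing down in the image (world -x), with the base yawed about -5°. Now I look at which face carries the graduations.

```bash
python3 - <<'E'
from h import *
S=np.load("side0.npz");T=np.load("top0.npz")
def cr(im,x0,y0,w,h,s): return cv2.resize(im[y0:y0+h,x0:x0+w],(w*s,h*s),interpolation=cv2.INTER_CUBIC)
save("crop2",np.hstack([cr(S["img"],321,145,50,70,8),cr(S["img"],275,200,50,70,8)]))
# gauge upper points: plane direction by regression; stud pts
P=pts(S); 
for nm,c in(("s",S),("t",T)):
    P=pts(c); b=(322,145,368,212) if nm=="s" else (360,208,396,248)
    q=P[b[1]:b[3],b[0]:b[2]].reshape(-1,3); q=q[(q[:,2]>.05)&(q[:,2]<.17)&(np.hypot(q[:,0]-.478,q[:,1]+.178)<.045)]
    m=np.median(q,0); u,s,v=np.linalg.svd(q-q.mean(0)); print(nm,q.mean(0),s,v)
P=pts(T); q=P[172:212,234:282].reshape(-1,3)
t=q[(q[:,2]>.139)&(q[:,2]<.15)]; print(np.round(t[:,:2].min(0),3),np.round(t[:,:2].max(0),3))
# base front corners + stud pixels(bright/grey, low saturation)
hsv=cv2.cvtColor(T["img"],cv2.COLOR_RGB2HSV)[172:212,234:282]; 
m=(hsv[...,1]<60)&(hsv[...,2]>120); pp=P[172:212,234:282][m]; print(np.round(pp[pp[:,2]>.1],3)[:40])
E
```

```text
s [ 0.47988687 -0.17485574  0.10483004] [0.72310812 0.35264299 0.07242132] [[-0.00246326 -0.00242841 -0.99999402]
 [ 0.91138821 -0.41154584 -0.00124559]
 [-0.41154035 -0.91138583  0.00322697]]
t [ 0.47355872 -0.17689696  0.12139633] [0.42346359 0.18295954 0.02941102] [[-0.04246486  0.04903419 -0.99789397]
 [-0.9227162   0.38109287  0.05799172]
 [ 0.38313386  0.92323554  0.02906158]]
[0.58  0.173] [0.615 0.261]
[[0.599 0.227 0.14 ]
 [0.597 0.228 0.136]
 [0.597 0.225 0.136]
 [0.596 0.221 0.14 ]
 [0.596 0.218 0.14 ]
 [0.596 0.215 0.138]
 [0.596 0.212 0.139]
 [0.595 0.209 0.142]
 [0.594 0.205 0.146]
 [0.598 0.231 0.117]
 [0.597 0.227 0.121]
 [0.597 0.224 0.122]
 [0.593 0.218 0.139]
 [0.593 0.215 0.139]
 [0.596 0.211 0.127]
 [0.596 0.208 0.126]
 [0.598 0.23  0.104]
 [0.59  0.221 0.139]
 [0.59  0.218 0.139]
 [0.591 0.216 0.136]
 [0.595 0.213 0.116]
 [0.596 0.21  0.112]
 [0.588 0.222 0.135]
 [0.586 0.218 0.14 ]
 [0.587 0.215 0.14 ]
 [0.595 0.211 0.101]
 [0.595 0.208 0.103]
 [0.583 0.224 0.141]
 [0.584 0.221 0.137]
 [0.583 0.217 0.142]
 [0.583 0.215 0.14 ]
 [0.58  0.224 0.14 ]
 [0.58  0.22  0.143]
 [0.58  0.218 0.14 ]
 [0.58  0.215 0.139]
 [0.581 0.212 0.138]
 [0.58  0.226 0.128]
 [0.58  0.222 0.128]
 [0.579 0.219 0.132]
 [0.579 0.216 0.131]]
```

View pics/crop2.png

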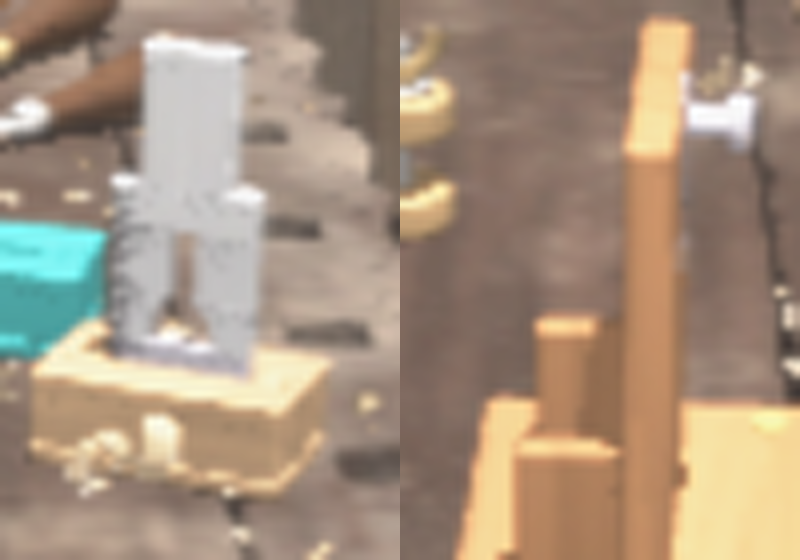

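The dark graduations are visible on the face towards the side camera (+y side). So gauge -x points at about 66° and gauge yaw ≈ -114°. It must turn +109° to match the stand's yaw of about -5°. The grasp goes at ψ≈-24°, turning the other way round to spare the wrist range.

>>> carry_out:
  moves:
    - {"linear":[0.09,-0.155,0],"twist":-0.02,"grip":0}
    - {"linear":[0.18,-0.31,0],"twist":-0.04,"grip":0}
    - {"linear":[0.27,-0.466,0],"twist":-0.06,"grip":0}
    - {"linear":[0.36,-0.622,0],"twist":-0.08,"grip":0}
    - {"linear":[0.45,-0.777,0],"twist":-0.1,"grip":0}

```text
time_s: 0.6
tcp_pos: [0.3452, 0.441, 0.2384]
tcp_rot: [-3.141, 0.0, 2.105]
ft_force: [0.2, 0.1, 0.7]
finger_gap: 0.0882
gripper_force: 0.0
```

>>> carry_out:
  moves:
    - {"linear":[0.09,-0.155,0],"twist":-0.02,"grip":0}
    - {"linear":[0.18,-0.31,0],"twist":-0.04,"grip":0}
    - {"linear":[0.27,-0.466,0],"twist":-0.06,"grip":0}
    - {"linear":[0.36,-0.622,0],"twist":-0.08,"grip":0}
    - {"linear":[0.45,-0.777,0],"twist":-0.1,"grip":0}

```text
time_s: 1.1
tcp_pos: [0.4351, 0.2857, 0.2385]
tcp_rot: [-3.141, 0.0, 1.477]
ft_force: [1.0, -0.1, -0.1]
finger_gap: 0.0882
gripper_force: 0.0
```

>>> carry_out:
  moves:
    - {"linear":[0.04,-0.155,0],"twist":-0.02,"grip":0}
    - {"linear":[0.08,-0.31,0],"twist":-0.04,"grip":0}
    - {"linear":[0.12,-0.466,0],"twist":-0.06,"grip":0}
    - {"linear":[0.16,-0.622,0],"twist":-0.08,"grip":0}
    - {"linear":[0.2,-0.777,0],"twist":-0.1,"grip":0}

```text
time_s: 1.6
tcp_pos: [0.4747, 0.1304, 0.2386]
tcp_rot: [-3.141, 0.0, 0.849]
ft_force: [-0.2, 0.7, 0.7]
finger_gap: 0.0883
gripper_force: 0.0
```

>>> carry_out:
  moves:
    - {"linear":[0,-0.155,0],"twist":-0.02,"grip":0}
    - {"linear":[0,-0.31,0],"twist":-0.04,"grip":0}
    - {"linear":[0,-0.466,0],"twist":-0.06,"grip":0}
    - {"linear":[0,-0.622,0],"twist":-0.08,"grip":0}
    - {"linear":[0,-0.777,0],"twist":-0.1,"grip":0}

```text
time_s: 2.1
tcp_pos: [0.4744, -0.0248, 0.2386]
tcp_rot: [-3.141, 0.0, 0.221]
ft_force: [0.6, 1.2, 0.0]
finger_gap: 0.0881
gripper_force: 0.0
```

>>> carry_out:
  moves:
    - {"linear":[0,-0.155,0],"twist":-0.02,"grip":0}
    - {"linear":[0,-0.31,0],"twist":-0.04,"grip":0}
    - {"linear":[0,-0.466,0],"twist":-0.06,"grip":0}
    - {"linear":[0.01,-0.622,0],"twist":-0.08,"grip":0}
    - {"linear":[0.01,-0.775,0],"twist":-0.1,"grip":0}

```text
time_s: 2.6
tcp_pos: [0.4767, -0.1797, 0.2386]
tcp_rot: [-3.141, 0.0, -0.408]
ft_force: [1.4, 0.6, 1.2]
finger_gap: 0.088
gripper_force: 0.0
```

Now a wrist view to check alignment before going down.

```bash
cat >> h.py <<'E'
def wrist():
    s=manip.sense(); c=optics.read_camera("wrist"); return s,c
def wpts(s,c):
    K=c["K"];d=c["depth"];v,u=np.mgrid[0:400,0:640]
    a=(u-K[0,2])/K[0,0];b=(v-K[1,2])/K[1,1];r=np.hypot(a,b)+1e-9
    t=np.tan(np.minimum(r,1.4))/r
    p=np.stack([a*t*d,-b*t*d,-d,np.ones_like(d)],-1)@np.array(c["tool_from_camera"]).T
    return p[...,:3]@R.from_euler('xyz',s["tcp_rot"]).as_matrix().T+s["tcp_pos"]
E
python3 - <<'E'
from h import *
s,c=wrist(); save("w1",c["img"]); print(np.round(s["joint_pos"],2)); print(c["K"])
P=wpts(s,c); q=P.reshape(-1,3); d=c["depth"].ravel()
for lo,hi in((.03,.045),(.08,.14),(.156,.172)):
    z=q[(d>0)&(q[:,2]>lo)&(q[:,2]<hi)&(np.hypot(q[:,0]-.477,q[:,1]+.179)<.05)]
    if len(z)>8: r=cv2.minAreaRect((z[:,:2]*1000).astype(np.float32)); print(lo,len(z),np.percentile(z[:,2],[5,50,95]),r)
E
```

```text
[-0.43  0.41  0.9   1.94 -0.39  0.97 -1.32]
[[309.70691629   0.         319.41944303]
 [  0.         309.70691629 199.02069094]
 [  0.           0.           1.        ]]
0.03 3339 [0.03645391 0.03790135 0.0391697 ] ((477.8524475097656, -179.09591674804688), (61.138729095458984, 98.2021484375), 63.7428092956543)
0.08 261 [0.08563089 0.10932005 0.13806126] ((498.8196105957031, -189.2707061767578), (9.591115951538086, 11.45345401763916), 64.66142272949219)
0.156 549 [0.16139575 0.16296928 0.16397951] ((477.7059631347656, -179.57577514648438), (8.91627025604248, 36.696189880371094), 64.8584213256836)
```

View pics/w1.png

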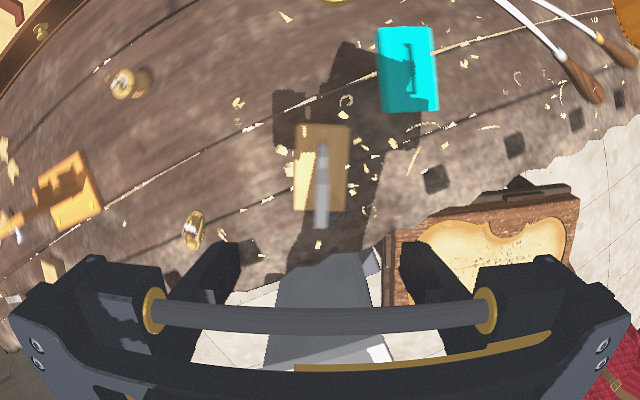

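The wrist view shows the block at (322,167) with the gauge's tab centred between the fingers at (321,190); the turquoise one is at (407,70). Depth gives the tab at (0.4777,-0.1796), top z 0.163, normal 64.8°. I go down and grip with the fingertips 34 mm below the top.

>>> carry_out:
  moves:
    - {"linear":[0.005,0,-0.14],"twist":-0.0045,"grip":0}
    - {"linear":[0.005,0,-0.28],"twist":-0.0045,"grip":0}
    - {"linear":[0.005,0,-0.42],"twist":-0.0045,"grip":0}
    - {"linear":[0.005,0,-0.543],"twist":-0.0045,"grip":0}
    - {"linear":[0.005,0,-0.543],"twist":-0.0045,"grip":0}

```text
time_s: 3.15
tcp_pos: [0.4756, -0.1776, 0.1276]
tcp_rot: [3.14, 0.006, -0.43]
ft_force: [1.0, 0.9, 0.3]
finger_gap: 0.0881
gripper_force: 0.0
```

>>> carry_out:
  moves:
    - {"linear":[0,0,0],"twist":0,"grip":1}
    - {"linear":[0,0,0],"twist":0,"grip":1}
    - {"linear":[0,0,0],"twist":0,"grip":1}
    - {"linear":[0,0,0],"twist":0,"grip":1}
    - {"linear":[0,0,0],"twist":0,"grip":1}

```text
time_s: 3.65
tcp_pos: [0.4781, -0.1786, 0.1306]
tcp_rot: [-3.141, -0.001, -0.431]
ft_force: [1.0, 0.3, 0.5]
finger_gap: 0.0504
gripper_force: 0.0
```

>>> carry_out:
  moves:
    - {"linear":[0,0,0],"twist":0,"grip":1}
    - {"linear":[0,0,0],"twist":0,"grip":1}
    - {"linear":[0,0,0],"twist":0,"grip":1}
    - {"linear":[0,0,0],"twist":0,"grip":1}
    - {"linear":[0,0,0],"twist":0,"grip":1}

```text
time_s: 4.15
tcp_pos: [0.4778, -0.1787, 0.1301]
tcp_rot: [3.142, 0.0, -0.431]
ft_force: [0.4, 0.6, 0.4]
finger_gap: 0.0102
gripper_force: 0.0
```

>>> carry_out:
  moves:
    - {"linear":[0,0,0],"twist":0,"grip":1}
    - {"linear":[0,0,0],"twist":0,"grip":1}
    - {"linear":[0,0,0],"twist":0,"grip":1}
    - {"linear":[0,0,0],"twist":0,"grip":1}

```text
time_s: 4.55
tcp_pos: [0.4778, -0.1787, 0.1301]
tcp_rot: [3.141, -0.0, -0.431]
ft_force: [-0.4, -0.0, -0.1]
finger_gap: 0.0088
gripper_force: 30.0
```

>>> carry_out:
  moves:
    - {"linear":[0,0,0.03],"twist":0,"grip":1}
    - {"linear":[0,0,0.08],"twist":0,"grip":1}
    - {"linear":[0,0,0.14],"twist":0,"grip":1}
    - {"linear":[0,0,0.2],"twist":0,"grip":1}
    - {"linear":[0,0,0.25],"twist":0,"grip":1}

```text
time_s: 5.05
tcp_pos: [0.4782, -0.1787, 0.1816]
tcp_rot: [-3.141, -0.001, -0.431]
ft_force: [0.6, 0.1, -1.2]
finger_gap: 0.0087
gripper_force: 30.0
```

>>> carry_out:
  moves:
    - {"linear":[0,0,0.06],"twist":0,"grip":1}
    - {"linear":[0,0,0.12],"twist":0,"grip":1}
    - {"linear":[0,0,0.2],"twist":0,"grip":1}
    - {"linear":[0,0,0.27],"twist":0,"grip":1}
    - {"linear":[0,0,0.3],"twist":0,"grip":1}

```text
time_s: 5.55
tcp_pos: [0.4784, -0.1789, 0.2417]
tcp_rot: [-3.141, -0.002, -0.431]
ft_force: [-0.6, -0.1, -2.0]
finger_gap: 0.0085
gripper_force: 30.0
```

```bash
python3 - <<'E'
from h import *
T=dict(np.load("top0.npz"));S=dict(np.load("side0.npz"))
def ray(c,u,v):
    K=c["K"];p=np.array([(u-K[0,2])/K[0,0],-(v-K[1,2])/K[1,1],-1.]);return R.from_euler('xyz',c["attitude"]).apply(p)
d=ray(S,317.5,214.4);t=(.219-S["xyz"][1])/d[1];print("head from side at y=.219",S["xyz"]+t*d)
# stand base top outline by colour & ray to z=.014, top view; front edge corners
P=pts(T);q=P[172:212,234:282].reshape(-1,3)
b=q[(q[:,2]>.009)&(q[:,2]<.018)&(q[:,0]>.54)&(q[:,0]<.68)&(q[:,1]>.13)&(q[:,1]<.3)]
print(cv2.minAreaRect((b[:,:2]*1000).astype(np.float32)))
s=q[(q[:,2]>.1)&(q[:,2]<.143)&(q[:,0]<.586)];print("stud top view",len(s),np.median(s,0),s.min(0),s.max(0))
PS=pts(S)
for v in range(206,222): print(v,[tuple(np.round(PS[v,u]*1000).astype(int)) for u in range(308,322,2)])
E
```

```text
head from side at y=.219 [0.58258032 0.219      0.13398911]
((606.2781982421875, 216.5029296875), (129.77392578125, 100.33749389648438), 85.21526336669922)
stud top view 14 [0.58029414 0.21827036 0.13862077] [0.57881211 0.21207645 0.12800631] [0.58404189 0.22553854 0.14265095]
206 [(np.int64(603), np.int64(201), np.int64(146)), (np.int64(598), np.int64(195), np.int64(144)), (np.int64(574), np.int64(-151), np.int64(-4)), (np.int64(569), np.int64(-145), np.int64(-1)), (np.int64(563), np.int64(-144), np.int64(-1)), (np.int64(556), np.int64(-151), np.int64(-4)), (np.int64(551), np.int64(-148), np.int64(-2))]
207 [(np.int64(603), np.int64(203), np.int64(145)), (np.int64(598), np.int64(201), np.int64(144)), (np.int64(575), np.int64(-138), np.int64(-1)), (np.int64(569), np.int64(-140), np.int64(-2)), (np.int64(563), np.int64(-140), np.int64(-2)), (np.int64(557), np.int64(-136), np.int64(-1)), (np.int64(551), np.int64(-136), np.int64(-1))]
208 [(np.int64(603), np.int64(210), np.int64(145)), (np.int64(598), np.int64(202), np.int64(142)), (np.int64(576), np.int64(-127), np.int64(0)), (np.int64
[... 3776 characters left out ...]
(np.int64(556), np.int64(-56), np.int64(-3))]
220 [(np.int64(605), np.int64(261), np.int64(140)), (np.int64(599), np.int64(221), np.int64(122)), (np.int64(579), np.int64(-45), np.int64(-1)), (np.int64(574), np.int64(-46), np.int64(-1)), (np.int64(568), np.int64(-43), np.int64(0)), (np.int64(563), np.int64(-43), np.int64(0)), (np.int64(557), np.int64(-46), np.int64(-2))]
221 [(np.int64(605), np.int64(264), np.int64(139)), (np.int64(599), np.int64(220), np.int64(119)), (np.int64(580), np.int64(-38), np.int64(-1)), (np.int64(574), np.int64(-37), np.int64(-1)), (np.int64(569), np.int64(-34), np.int64(1)), (np.int64(563), np.int64(-38), np.int64(-1)), (np.int64(557), np.int64(-39), np.int64(-2))]
```

Gripped (9 mm gap, 30 N) and lifted. The stand's origin is about (0.5963,0.2173) with yaw -4.8°, and the stud centre is at z≈0.133 ±2 mm. I carry the gauge to a spot 60 mm in front of the board.

>>> carry_out:
  moves:
    - {"linear":[0.01,0.07,0],"twist":0.01,"grip":1}
    - {"linear":[0.025,0.17,0],"twist":0.025,"grip":1}
    - {"linear":[0.042,0.29,0],"twist":0.042,"grip":1}
    - {"linear":[0.06,0.4,0],"twist":0.06,"grip":1}
    - {"linear":[0.0725,0.5,0],"twist":0.0763,"grip":1}

```text
time_s: 6.05
tcp_pos: [0.492, -0.076, 0.2394]
tcp_rot: [-3.141, 0.001, 0.057]
ft_force: [-0.5, 1.2, -1.6]
finger_gap: 0.0089
gripper_force: 30.0
```

>>> carry_out:
  moves:
    - {"linear":[0.0145,0.1,0],"twist":0.015,"grip":1}
    - {"linear":[0.029,0.2,0],"twist":0.03,"grip":1}
    - {"linear":[0.0435,0.3,0],"twist":0.045,"grip":1}
    - {"linear":[0.058,0.4,0],"twist":0.06,"grip":1}
    - {"linear":[0.0725,0.5,0],"twist":0.0763,"grip":1}

```text
time_s: 6.55
tcp_pos: [0.5061, 0.0235, 0.2394]
tcp_rot: [-3.141, 0.001, 0.536]
ft_force: [-0.3, 0.3, -1.0]
finger_gap: 0.0089
gripper_force: 30.0
```

>>> carry_out:
  moves:
    - {"linear":[0.0145,0.1,0],"twist":0.015,"grip":1}
    - {"linear":[0.029,0.2,0],"twist":0.03,"grip":1}
    - {"linear":[0.0435,0.3,0],"twist":0.045,"grip":1}
    - {"linear":[0.058,0.4,0],"twist":0.06,"grip":1}
    - {"linear":[0.0725,0.5,0],"twist":0.0763,"grip":1}

```text
time_s: 7.05
tcp_pos: [0.5203, 0.1234, 0.2393]
tcp_rot: [-3.14, 0.001, 1.015]
ft_force: [-0.3, -1.5, -1.2]
finger_gap: 0.0087
gripper_force: 30.0
```

>>> carry_out:
  moves:
    - {"linear":[0.0145,0.1,0],"twist":0.02,"grip":1}
    - {"linear":[0.03,0.24,-0.02],"twist":0.04,"grip":1}
    - {"linear":[0.055,0.38,-0.06],"twist":0.06,"grip":1}
    - {"linear":[0.0725,0.48,-0.12],"twist":0.07,"grip":1}
    - {"linear":[0.0725,0.505,-0.175],"twist":0.0763,"grip":1}

```text
time_s: 7.55
tcp_pos: [0.5345, 0.2268, 0.2037]
tcp_rot: [-3.14, -0.001, 1.496]
ft_force: [0.5, 0.7, -2.2]
finger_gap: 0.0088
gripper_force: 30.0
```

>>> carry_out:
  moves:
    - {"linear":[0,0,0],"twist":0,"grip":1}
    - {"linear":[0,0,0],"twist":0,"grip":1}
    - {"linear":[0,0,0],"twist":0,"grip":1}

```text
time_s: 7.85
tcp_pos: [0.5359, 0.2218, 0.2056]
tcp_rot: [3.141, 0.0, 1.486]
ft_force: [-0.6, -0.4, -1.9]
finger_gap: 0.0088
gripper_force: 30.0
```

```bash
python3 - <<'E'
from h import *
s,c=wrist(); np.savez("w2.npz",P=wpts(s,c),**{k:c[k] for k in("img","depth","K","tool_from_camera")}); S=optics.read_camera("side"); np.savez("side2.npz",**S)
print(np.array(c["tool_from_camera"]).round(3),s["tcp_pos"],s["tcp_rot"],s["ft_force"],np.round(s["joint_pos"],2))
b=cv2.resize(S["img"][120:300,270:350],(320,720))[:400*2]; b=cv2.resize(S["img"][150:290,260:360],(400,560),interpolation=cv2.INTER_CUBIC)
a=cv2.resize(c["img"],(640,400))
save("s2",b); save("w2",a)
E
```

```text
[[ 0.     0.949  0.314  0.082]
 [ 1.    -0.    -0.001 -0.001]
 [-0.001  0.314 -0.949 -0.146]
 [ 0.     0.     0.     1.   ]] [0.53589906 0.22181705 0.20555086] [3.14115909e+00 1.01577470e-04 1.48564870e+00] [-0.57665025 -0.36057985 -1.89885602] [-0.74  0.47  0.36  1.78 -0.2   0.93 -0.38]
```

View pics/s2.png

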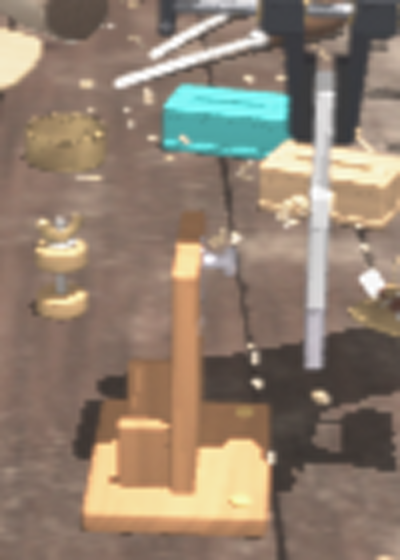

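View pics/w2.png

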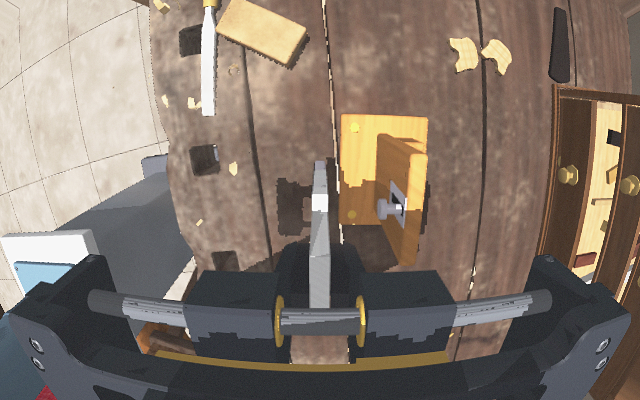

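The side crop shows the plate edge-on, upright and parallel to the board, with its lower edge at crop (315,367) and the stud at (220,262). The wrist view shows the stud at (392,208) and the plate's lower end at (320,165). I measure both from the wrist depth.

```bash
python3 - <<'E'
from h import *
w=np.load("w2.npz");P=w["P"];im=w["img"]
O=np.array([.5963,.2173,0]);L=(P-O)@R.from_euler('z',-4.8,degrees=True).as_matrix()  # stand frame
L=L*1000
def rep(n,m):
    q=L[m]; print(n,len(q),np.round(np.percentile(q,[2,25,50,75,98],axis=0),1).tolist())
u=np.zeros(im.shape[:2],bool);u[100:290,330:440]=1
ok=u&(w["depth"]>0)
rep("boardtop",ok&(L[...,2]>142)&(L[...,2]<150)&(abs(L[...,1])<45)&(L[...,0]>-3)&(L[...,0]<20))
rep("boardfront",ok&(L[...,2]>40)&(L[...,2]<110)&(abs(L[...,1])<40)&(abs(L[...,0])<6))
rep("base",ok&(L[...,2]>8)&(L[...,2]<20)&(L[...,0]>-36)&(L[...,0]<-5))
st=ok&(L[...,2]>105)&(L[...,2]<150)&(L[...,0]<-4)&(L[...,0]>-25)&(abs(L[...,1])<15)
rep("stud",st)
h=st&(L[...,0]<-12.5)&(L[...,0]>-19); rep("head",h); n=st&(L[...,0]>-11)&(L[...,0]<-5); rep("neck",n)
for nm,m,r in(("head",h,8),("neck",n,4)):
    from scipy.optimize import least_squares
    q=L[m][:,1:]; f=least_squares(lambda c:np.hypot(*(q-c).T)-r,q.mean(0)-[4,2],loss="soft_l1"); print(nm,"circle y,z",f.x.round(1),"rms",np.sqrt(np.mean(f.fun**2)).round(2))
# plate
g=np.zeros_like(u);g[155:300,300:340]=1; g&=(w["depth"]>0)&(L[...,0]<-50)&(L[...,0]>-75)&(abs(L[...,1])<32)&(L[...,2]>60)
rep("plate",g); q=L[g]
for v in range(156,290,6):
    m=g[v]; 
    if m.any(): print(v,int(m.sum()),np.round(np.median(L[v][m],0),1),np.round([L[v][m][:,0].min(),L[v][m][:,0].max()],1))
E
```

```text
boardtop 2007 [[1.1, -39.4, 142.8], [3.7, -16.1, 145.2], [7.2, 6.0, 145.9], [10.8, 26.2, 146.4], [14.5, 43.6, 147.4]]
boardfront 1061 [[0.6, -38.1, 42.7], [1.3, -6.5, 65.5], [1.6, 10.2, 83.9], [1.8, 25.4, 98.2], [2.3, 38.9, 109.1]]
base 3010 [[-35.3, -59.0, 12.4], [-28.4, -26.2, 13.6], [-20.7, 6.5, 14.1], [-12.8, 37.1, 14.7], [-5.6, 64.6, 15.9]]
stud 277 [[-16.5, -4.6, 130.8], [-15.7, 0.7, 136.7], [-13.3, 3.9, 138.4], [-9.5, 6.1, 140.8], [-4.4, 9.7, 142.5]]
head 160 [[-16.5, -4.6, 130.3], [-16.2, 0.1, 136.4], [-15.2, 3.7, 139.6], [-13.9, 7.2, 141.4], [-12.7, 9.7, 142.8]]
neck 71 [[-10.6, -0.2, 135.3], [-9.3, 1.5, 137.1], [-8.0, 3.5, 137.8], [-6.6, 5.1, 138.4], [-5.1, 6.2, 139.4]]
head circle y,z [  1.8 134. ] rms 1.99
neck circle y,z [  2.1 134.6] rms 0.53
plate 3542 [[-69.6, -2.0, 111.0], [-64.5, 8.7, 200.0], [-61.4, 14.7, 228.0], [-58.0, 19.3, 238.4], [-52.7, 29.3, 250.4]]
162 11 [-61.3  29.   92.3] [-65.6 -57.1]
168 12 [-61.   29.1 115.9] [-65.2 -56.6]
174 13 [-61.4  29.1 135.7] [-65.7 -57.1]
180 14 [-61.   29.2 152.9] [-65.3 -56.7]
186 14 [-61.   29.2 167.5] [-65.1 -57. ]
192 16 [-61.6  29.2 180.3] [-66.  -57.3]
198 17 [-61.4  26.8 184.1] [-66.1 -56.8]
204 14 [-61.1  23.4 184.5] [-64.8 -57.4]
210 14 [-61.1  19.7 184.7] [-64.8 -57.4]
216 17 [-61.4  18.7 191.4] [-65.9 -56.9]
222 17 [-61.4  18.8 200.3] [-65.6 -57.1]
228 17 [-61.4  18.8 208.2] [-65.4 -57.3]
234 20 [-61.1  18.8 215.5] [-65.8 -56.5]
240 20 [-61.1  18.7 222. ] [-65.6 -56.7]
246 40 [-61.2  13.7 218.3] [-71.2 -51. ]
252 40 [-61.2  18.3 233.1] [-70.9 -51.5]
258 40 [-61.2  18.  237.9] [-70.5 -51.9]
264 40 [-61.2  15.1 237.8] [-70.1 -52.1]
270 40 [-61.2  11.9 237.5] [-69.8 -52.5]
276 40 [-61.2   9.1 237.9] [-69.6 -52.7]
282 40 [-61.2   6.6 238.9] [-69.3 -53.1]
288 40 [-61.2   3.8 239.4] [-69.2 -53.3]
```

Wrist measurement: board top 145.9 mm, base 14.1 mm (both right). Stud centre z≈134.3, lateral +2 against the plate's +1, and the plate is plumb 62.8 mm in front of the board. I correct by +1 mm sideways and +2.3 mm up, and close in.

>>> carry_out:
  moves:
    - {"linear":[0.03,-0.001,0.0115],"twist":0,"grip":1}
    - {"linear":[0.07,-0.003,0.0115],"twist":0,"grip":1}
    - {"linear":[0.12,-0.006,0.0115],"twist":0,"grip":1}
    - {"linear":[0.155,-0.008,0.0115],"twist":0,"grip":1}
    - {"linear":[0.175,-0.0095,0.0115],"twist":0,"grip":1}

```text
time_s: 8.45
tcp_pos: [0.5719, 0.2201, 0.2073]
tcp_rot: [3.141, 0.0, 1.486]
ft_force: [-0.5, -0.2, -2.6]
finger_gap: 0.0091
gripper_force: 30.0
```

>>> carry_out:
  moves:
    - {"linear":[0,0,0],"twist":0,"grip":1}
    - {"linear":[0,0,0],"twist":0,"grip":1}
    - {"linear":[0,0,0],"twist":0,"grip":1}

```text
time_s: 8.75
tcp_pos: [0.5704, 0.2206, 0.2073]
tcp_rot: [-3.141, 0.0, 1.487]
ft_force: [-0.2, 0.1, -1.6]
finger_gap: 0.009
gripper_force: 30.0
```

```bash
python3 - <<'E'
from h import *
from scipy.optimize import least_squares
s,c=wrist();P=wpts(s,c);print(s["tcp_pos"],s["tcp_rot"],s["ft_force"])
O=np.array([.5979,.2172,0]);M=R.from_euler('z',-4.8,degrees=True).as_matrix();L=(P-O)@M*1000
print("tcp local",((s["tcp_pos"]-O)@M*1000).round(1))
d=c["depth"]>0
f=d&(L[...,2]>30)&(L[...,2]<110)&(abs(L[...,1])<40)&(abs(L[...,0])<4); q=L[f]; print("board front fit x=a+b*y",np.polyfit(q[:,1],q[:,0],1),len(q))
n=d&(L[...,2]>105)&(L[...,2]<142)&(abs(L[...,1])<15)
for nm,m,r in(("head",n&(L[...,0]>-17.5)&(L[...,0]<-13.5),8),("neck",n&(L[...,0]>-11)&(L[...,0]<-4),4)):
    q=L[m][:,1:]
    if len(q)>10: fit=least_squares(lambda c:np.hypot(*(q-c).T)-r,q.mean(0)-[3,2],loss="soft_l1"); print(nm,len(q),fit.x.round(1),np.percentile(q,98,axis=0),np.sqrt(np.mean(fit.fun**2)))
g=d&(L[...,0]<-20)&(L[...,0]>-36)&(L[...,1]>26)&(L[...,1]<33)&(L[...,2]>60)&(L[...,2]<180); q=L[g]
print("plate edge",len(q),q.min(0),np.median(q,0),np.polyfit(q[:,2],q[:,0],1),np.polyfit(q[:,2],q[:,1],1))
save("w3",cv2.resize(c["img"][130:290,280:460],(720,600)[:2] if 0 else (720,640))[:600])
E
```

```text
[0.57044139 0.22056511 0.20731352] [-3.14115180e+00  6.89714512e-05  1.48686233e+00] [-0.21522098  0.11124635 -1.59494724]
tcp local [-27.6   1.1 207.3]
board front fit x=a+b*y [ 0.00450905 -0.03421071] 617
head 85 [  1.9 133.8] [  9.67256912 141.93028761] 0.5074279068397902
neck 84 [  1.8 134.3] [  5.67900621 139.18461564] 0.5634026511358334
plate edge 417 [-33.36667849  26.44118352  86.56624761] [-28.51194202  30.57923197 147.60032982] [-1.00732522e-02 -2.69779632e+01] [-2.32125665e-03  3.08621526e+01]
```

Stud at y 1.85, z 134.0; keyhole at about y 2.4, z 133.7. Aligned, so I ease in and watch the force.

>>> carry_out:
  moves:
    - {"linear":[0.01,-0.001,0],"twist":0,"grip":1}
    - {"linear":[0.018,-0.002,0],"twist":0,"grip":1}
    - {"linear":[0.025,-0.003,0],"twist":0,"grip":1}
    - {"linear":[0.03,-0.0035,0],"twist":0,"grip":1}
    - {"linear":[0.035,-0.004,0],"twist":0,"grip":1}

```text
time_s: 9.3
tcp_pos: [0.5779, 0.2196, 0.2074]
tcp_rot: [3.142, 0.0, 1.487]
ft_force: [-0.4, 0.1, -2.0]
finger_gap: 0.0088
gripper_force: 30.0
```

>>> carry_out:
  moves:
    - {"linear":[0.005,0,0],"twist":0,"grip":1}
    - {"linear":[0.01,-0.001,0],"twist":0,"grip":1}
    - {"linear":[0.01,-0.001,0],"twist":0,"grip":1}

```text
time_s: 9.6
tcp_pos: [0.5799, 0.2194, 0.2074]
tcp_rot: [3.141, 0.0, 1.487]
ft_force: [-0.1, 0.0, -1.2]
finger_gap: 0.0091
gripper_force: 30.0
```

No contact: the head is entering the keyhole. I continue.

>>> carry_out:
  moves:
    - {"linear":[0.007,-0.0005,0],"twist":0,"grip":1}
    - {"linear":[0.014,-0.001,0],"twist":0,"grip":1}
    - {"linear":[0.021,-0.002,0],"twist":0,"grip":1}
    - {"linear":[0.028,-0.0025,0],"twist":0,"grip":1}
    - {"linear":[0.03,-0.0025,0],"twist":0,"grip":1}

```text
time_s: 10.1
tcp_pos: [0.586, 0.2189, 0.2074]
tcp_rot: [3.141, 0.0, 1.486]
ft_force: [0.8, 0.6, -1.0]
finger_gap: 0.0088
gripper_force: 30.0
```

>>> carry_out:
  moves:
    - {"linear":[0.007,-0.0005,0],"twist":0,"grip":1}
    - {"linear":[0.014,-0.001,0],"twist":0,"grip":1}
    - {"linear":[0.02,-0.002,0],"twist":0,"grip":1}
    - {"linear":[0.026,-0.002,0],"twist":0,"grip":1}
    - {"linear":[0.026,-0.002,0],"twist":0,"grip":1}

```text
time_s: 10.6
tcp_pos: [0.5911, 0.2185, 0.2074]
tcp_rot: [3.142, 0.0, 1.486]
ft_force: [0.0, 0.6, -1.7]
finger_gap: 0.0084
gripper_force: 30.0
```

```bash
python3 - <<'E'
from h import *
s,c=wrist();P=wpts(s,c);print(s["tcp_pos"],s["tcp_rot"],s["ft_force"],s["moment"])
O=np.array([.5979,.2172,0]);M=R.from_euler('z',-4.8,degrees=True).as_matrix();L=(P-O)@M*1000
print("tcp local",((s["tcp_pos"]-O)@M*1000).round(1));d=c["depth"]>0
g=d&(L[...,0]<-2)&(L[...,0]>-16)&(L[...,1]>27)&(L[...,1]<33)&(L[...,2]>60)&(L[...,2]<180); q=L[g]
print("edge",len(q),np.percentile(q,[3,50,97],axis=0).round(1),np.polyfit(q[:,2],q[:,0],1))
b=d&(L[...,2]>143)&(L[...,2]<149)&(abs(L[...,1])<44)&(abs(L[...,0]-7)<12)&(L[...,1]>33);print("boardtop x",np.percentile(L[b][:,0],[2,98]) if b.any() else 0)
E
```

```text
[0.5911436  0.21854221 0.20740701] [3.14151263e+00 5.18258246e-06 1.48646205e+00] [ 0.04355846  0.59639542 -1.68936366] [-0.1160854   0.13074466 -0.05920644]
tcp local [ -6.8   0.8 207.4]
edge 411 [[-11.9  29.7  93.4]
 [ -7.7  30.3 146.7]
 [ -3.2  30.8 179.5]] [-0.0103012  -6.09513307]
boardtop x [ 0.58025165 13.73674373]
```

The plate is behind the head (mid plane -7.2), with no contact force. I lower it.

>>> carry_out:
  moves:
    - {"linear":[0,0,-0.02],"twist":0,"grip":1}
    - {"linear":[0,0,-0.04],"twist":0,"grip":1}
    - {"linear":[0,0,-0.06],"twist":0,"grip":1}
    - {"linear":[0,0,-0.08],"twist":0,"grip":1}
    - {"linear":[0,0,-0.09],"twist":0,"grip":1}

```text
time_s: 11.15
tcp_pos: [0.5907, 0.2185, 0.1887]
tcp_rot: [-3.141, 0.0, 1.487]
ft_force: [-0.2, -0.1, -2.3]
finger_gap: 0.0088
gripper_force: 30.0
```

>>> carry_out:
  moves:
    - {"linear":[0,0,-0.015],"twist":0,"grip":1}
    - {"linear":[0,0,-0.03],"twist":0,"grip":1}
    - {"linear":[0,0,-0.04],"twist":0,"grip":1}
    - {"linear":[0,0,-0.05],"twist":0,"grip":1}
    - {"linear":[0,0,-0.05],"twist":0,"grip":1}

```text
time_s: 11.65
tcp_pos: [0.5908, 0.2185, 0.1791]
tcp_rot: [-3.141, 0.0, 1.487]
ft_force: [-0.2, -0.2, -1.7]
finger_gap: 0.0088
gripper_force: 30.0
```

>>> carry_out:
  moves:
    - {"linear":[0,0,-0.003],"twist":0,"grip":1}
    - {"linear":[0,0,-0.006],"twist":0,"grip":1}
    - {"linear":[0,0,-0.008],"twist":0,"grip":1}
    - {"linear":[0,0,-0.008],"twist":0,"grip":1}

```text
time_s: 12.05
tcp_pos: [0.591, 0.2186, 0.1778]
tcp_rot: [3.142, -0.0, 1.487]
ft_force: [0.3, -0.7, -1.4]
finger_gap: 0.0087
gripper_force: 30.0
```

>>> carry_out:
  moves:
    - {"linear":[0,0,-0.004],"twist":0,"grip":1}
    - {"linear":[0,0,-0.004],"twist":0,"grip":1}
    - {"linear":[0,0,-0.004],"twist":0,"grip":1}

```text
time_s: 12.35
tcp_pos: [0.591, 0.2186, 0.177]
tcp_rot: [-3.142, 0.0, 1.487]
ft_force: [0.9, 0.1, -1.2]
finger_gap: 0.0088
gripper_force: 30.0
```

>>> carry_out:
  moves:
    - {"linear":[0,0,-0.004],"twist":0,"grip":1}
    - {"linear":[0,0,-0.004],"twist":0,"grip":1}
    - {"linear":[0,0,-0.004],"twist":0,"grip":1}

```text
time_s: 12.65
tcp_pos: [0.591, 0.2186, 0.1762]
tcp_rot: [3.141, -0.0, 1.487]
ft_force: [-0.5, -0.4, -1.1]
finger_gap: 0.0089
gripper_force: 30.0
```

>>> carry_out:
  moves:
    - {"linear":[0,0,-0.004],"twist":0,"grip":1}
    - {"linear":[0,0,-0.004],"twist":0,"grip":1}
    - {"linear":[0,0,-0.004],"twist":0,"grip":1}

```text
time_s: 12.95
tcp_pos: [0.5912, 0.2186, 0.176]
tcp_rot: [3.141, -0.0, 1.487]
ft_force: [-1.1, 0.1, 4.9]
finger_gap: 0.0089
gripper_force: 30.0
```

>>> carry_out:
  moves:
    - {"linear":[0,0,-0.004],"twist":0,"grip":1}
    - {"linear":[0,0,-0.004],"twist":0,"grip":1}
    - {"linear":[0,0,-0.004],"twist":0,"grip":1}

```text
time_s: 13.25
tcp_pos: [0.5914, 0.2186, 0.1759]
tcp_rot: [3.141, -0.001, 1.486]
ft_force: [-2.8, -0.3, 10.6]
finger_gap: 0.009
gripper_force: 30.0
```

The stud is home: contact at TCP z 0.1761, exactly as predicted. I relieve the load and let go.

>>> carry_out:
  moves:
    - {"linear":[0,0,0.006],"twist":0,"grip":1}
    - {"linear":[0,0,0.006],"twist":0,"grip":1}
    - {"linear":[0,0,0.006],"twist":0,"grip":1}

```text
time_s: 13.55
tcp_pos: [0.5912, 0.2186, 0.176]
tcp_rot: [3.141, -0.0, 1.487]
ft_force: [-1.4, -1.0, 4.9]
finger_gap: 0.0088
gripper_force: 30.0
```

>>> carry_out:
  moves:
    - {"linear":[0,0,0],"twist":0,"grip":0.85}
    - {"linear":[0,0,0],"twist":0,"grip":0.85}
    - {"linear":[0,0,0],"twist":0,"grip":0.6}
    - {"linear":[0,0,0],"twist":0,"grip":0.6}
    - {"linear":[0,0,0],"twist":0,"grip":0.6}

```text
time_s: 14.05
tcp_pos: [0.5909, 0.2186, 0.1757]
tcp_rot: [-3.141, 0.0, 1.487]
ft_force: [-0.3, 0.4, 0.1]
finger_gap: 0.0342
gripper_force: 0.0
```

>>> carry_out:
  moves:
    - {"linear":[0,0,0],"twist":0,"grip":0.4}
    - {"linear":[0,0,0],"twist":0,"grip":0.4}
    - {"linear":[0,0,0],"twist":0,"grip":0.4}
    - {"linear":[0,0,0],"twist":0,"grip":0.4}
    - {"linear":[0,0,0],"twist":0,"grip":0.4}

```text
time_s: 14.55
tcp_pos: [0.591, 0.2186, 0.1758]
tcp_rot: [3.142, 0.0, 1.487]
ft_force: [0.1, 0.6, -0.8]
finger_gap: 0.0527
gripper_force: 0.0
```

```bash
python3 - <<'E'
from h import *
s,c=wrist();P=wpts(s,c);print(s["ft_force"],s["finger_gap"])
O=np.array([.5979,.2172,0]);M=R.from_euler('z',-4.8,degrees=True).as_matrix();L=(P-O)@M*1000;d=c["depth"]>0
g=d&(L[...,0]<2)&(L[...,0]>-18)&(L[...,1]>26)&(L[...,1]<36)&(L[...,2]>50)&(L[...,2]<150); q=L[g]
print("edge",len(q),np.percentile(q,[3,50,97],axis=0).round(1),np.polyfit(q[:,2],q[:,0],1),np.polyfit(q[:,2],q[:,1],1))
t=d&(abs(L[...,0]+7)<9)&(abs(L[...,1])<24)&(L[...,2]>201)&(L[...,2]<214);print("top",t.sum(),np.percentile(L[t],[3,50,97],axis=0).round(1) if t.any() else 0)
S=optics.read_camera("side");save("f",np.hstack([cv2.resize(S["img"][130:290,260:350],(338,600)),cv2.resize(c["img"],(462,600))[:, :]]))
E
```

```text
[ 0.11871251  0.60565804 -0.77951971] 0.05273797505540964
edge 524 [[-12.   27.1  65.3]
 [ -6.4  30.3 122.4]
 [  1.3  34.7 148.3]] [ 0.00964498 -6.98925488] [2.02909416e-03 3.01413445e+01]
top 1261 [[-11.7  -5.1 202.9]
 [ -7.4  10.9 209. ]
 [ -3.2  21.1 210.1]]
```

View pics/f.png

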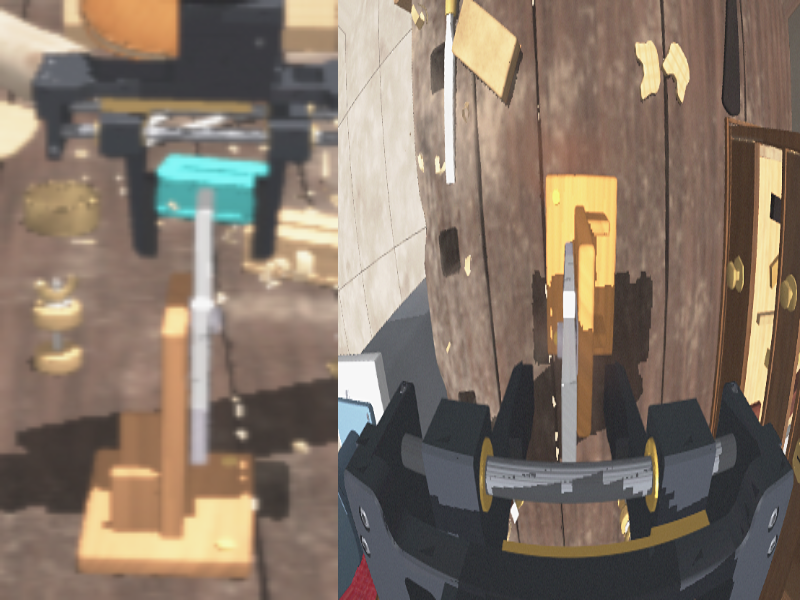

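The plate hangs plumb beside the board (crop x≈200), between the opened fingers, with its top at z 209 as it should be when home. I retreat straight up, then back, and check the face.

>>> carry_out:
  moves:
    - {"linear":[0,0,0.05],"twist":0,"grip":0.4}
    - {"linear":[0,0,0.15],"twist":0,"grip":0.4}
    - {"linear":[0,0,0.3],"twist":0,"grip":0.4}
    - {"linear":[0,0,0.45],"twist":0,"grip":0.4}
    - {"linear":[0,0,0.6],"twist":0,"grip":0.4}

```text
time_s: 15.15
tcp_pos: [0.591, 0.2185, 0.2979]
tcp_rot: [3.141, -0.0, 1.486]
ft_force: [-0.3, 0.1, 0.1]
finger_gap: 0.053
gripper_force: 0.0
```

>>> carry_out:
  moves:
    - {"linear":[-0.15,-0.15,0],"twist":0,"grip":0.4}
    - {"linear":[-0.3,-0.3,0],"twist":0,"grip":0.4}
    - {"linear":[-0.45,-0.5,0],"twist":0,"grip":0.4}
    - {"linear":[-0.6,-0.7,0],"twist":0,"grip":0.4}
    - {"linear":[-0.7,-0.85,0],"twist":0,"grip":0.4}

```text
time_s: 15.65
tcp_pos: [0.449, 0.0461, 0.2964]
tcp_rot: [3.142, -0.001, 1.485]
ft_force: [0.9, 0.1, 0.2]
finger_gap: 0.0527
gripper_force: 0.0
```

>>> carry_out:
  moves:
    - {"linear":[0,0,0],"twist":0,"grip":0.4}
    - {"linear":[0,0,0],"twist":0,"grip":0.4}
    - {"linear":[0,0,0],"twist":0,"grip":0.4}

```text
time_s: 15.95
tcp_pos: [0.4518, 0.0496, 0.2963]
tcp_rot: [3.141, -0.001, 1.488]
ft_force: [0.3, 1.4, -0.3]
finger_gap: 0.053
gripper_force: 0.0
```

```bash
python3 - <<'E'
from h import *
s,c=wrist();T=optics.read_camera("top")
print(s["time_s"],s["tcp_pos"],s["ft_force"])
P=pts(T);q=P[165:215,230:285].reshape(-1,3)
q=q[(q[:,2]>.15)&(q[:,2]<.22)];print(len(q),np.percentile(q,[3,50,97],axis=0).round(3).tolist(),cv2.minAreaRect((q[:,:2]*1000).astype(np.float32)))
O=np.array([.5979,.2172,.15]);p=(O-s["tcp_pos"])@R.from_euler('xyz',s["tcp_rot"]).as_matrix()
p=np.linalg.inv(c["tool_from_camera"])@np.append(p,1);a=np.array([p[0],-p[1],-p[2]]);r=np.hypot(a[0],a[1]);th=np.arctan2(r,a[2]);u,v=(c["K"][:2,2]+c["K"][0,0]*th*a[:2]/r).astype(int);print(u,v)
x,y=np.clip(u-50,0,540),np.clip(v-60,0,280)
save("g",np.hstack([cv2.resize(c["img"][y:y+120,x:x+100],(500,600),interpolation=cv2.INTER_CUBIC),cv2.resize(T["img"][165:215,235:285],(300,600),interpolation=cv2.INTER_CUBIC)]))
E
```

```text
15.95 [0.4517667  0.04960599 0.29632354] [ 0.26684459  1.36289798 -0.26706046]
122 [[0.583, 0.195, 0.15], [0.586, 0.218, 0.192], [0.594, 0.246, 0.21]] ((590.5858154296875, 225.72227478027344), (69.28504180908203, 14.02246379852295), 75.77564239501953)
453 12
```

View pics/g.png

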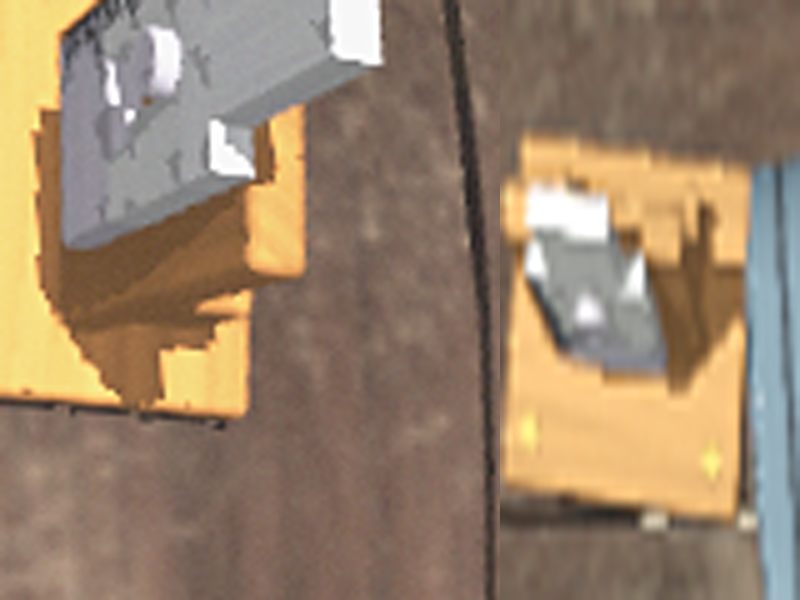

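The plate hangs on the stud: the head shows at crop (160,60) at the slot's end, with dark graduations on the outward face. The arm is clear, so I hand in.

```bash
python3 -c "
from station import manip; print(manip.sign_off())"
```

```text
the job is handed in; nothing more can be done
None
```

The gauge hangs straight on the stand's stud, graduated face outward and stud fully home in the narrow slot; contact peaked at about 11 N and nothing else was moved (16 s of the 54 s used, job handed in).

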